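# Lengthen a trestle leg to its next hole

## Task

The telescopic trestle leg held in the wooden saddles is set short. Pinch the aluminium tube over its spring button so that the button goes in flush, draw the tube out along the leg, away from the saddles, and go on slowly until the button pops out through the hole in the steel latch plate; do not wrench the tube against the button when it is locked in a hole, leave the other things on the bench where they lie, and let go of the leg.

Things in the scene. Friction and masses are not known exactly. Their poses are not given: they have to be found in the camera images.
- leg: Fixed inner part of a telescopic trestle leg: a level, dark square steel bar clamped in two light wooden saddles (88 mm high with bolts, 70 wide) on a plywood board screwed to the bench. Origin: on the bench straight below the spring button. y runs along the leg from the saddles (y -162 to -263 mm) to the rubber foot, z up; the leg's axis is 58 mm above the bench. Yaw varies by up to 0.45 rad.
- button_tip (a point): Tip of the spring button, a round steel pin 12 mm thick with a 4 mm high conical end, on the leg's +x side, 58 mm above the bench. It sits in the inner bar and does not move along the leg. At the start it stands 7 mm out of the tube's face, 24 mm from the leg's axis. When locked in the latch plate it stands 5.5 mm out of the plate.
- button (a joint): How far the button is pressed in, m: 0 out, 0.007 tip flush with the tube's outer face, 0.0095 held under the tube's wall, 0.012 stop. Moves along the leg's x; the spring takes 3 N to start, 5 N at flush, 6 N under the wall. Out, its straight shaft locks the tube. At flush only its cone is in the hole, and pulling the tube (10 to 25 N) wedges it down under the wall.
- tube (a joint): How far the outer tube is drawn out along the leg's +y, m: 0 at the start (button in the first hole, about 1 mm of play), end stop at 0.109. It takes about 3 N to slide, 1 to 2 N more with the button rubbing under its wall; it stays where it is left and cannot turn.
- tube_hole (a point): Centre of the tube's first hole (14 mm square, button in it at the start), in the outer face on the button's side; it moves with the tube. The tube is aluminium, 34 mm square, 2.5 mm wall. The 34 mm faces within 21 mm of this hole along the leg are bare, for gripping from above; there are 41 mm of room below the tube (only things under 35 mm high lie within 15 cm beside it).
- tube_mouth (a point): Centre of the tube's open end, towards the saddles, 155 mm behind the first hole. Between them, on the button's face, is a steel latch plate (95 mm long, 24 high, 1.5 proud, two dark screws) with a 14 mm square hole near its middle. It is screwed on in slots, so its hole lies anywhere 66 to 101 mm behind the first hole: look, or feel for it. Moved over it below 30 mm/s, the button pops out and locks.
- tube_foot (a point): Centre of the end face of the black rubber foot (36 mm square, 22 mm long), 118 mm before the first hole; moves with the tube.

How it is judged:
On the way:
1. the button is pressed in and the tube has been drawn off its first hole, the button held down under its wall (value of joint button above 0.0075 m and value of joint tube between 0.012 and 0.06 m), for 0.1 s.
At the end, for the whole second after the job is handed in: The tube is drawn out more than 62 mm, the button stands out (pressed in less than 2 mm) through the latch plate's hole, and the tube is at rest and let go (value of joint tube above 0.062 m and value of joint button below 0.002 m and velocity of joint tube between -0.005 and 0.005 m/s); the robot touches nothing.
It fails at once if the tube is wrenched against the button (over 25 N between them) (contact force between button and tube above 25 N).
It fails at once if another thing on the bench is shifted by more than 30 mm (distance of any of strip_a, strip_b, screwdriver, sanding_block, tape_measure, mug, drill from where it was at the start of the episode above 0.03 m).
It also fails if it takes over 40 s, if anything falls off the work surface, if the arm or the gripper's body presses on something with over 40 N, if the wrist force passes 120 N, or if a joint passes its speed limit or range.

## Robot

A 7-joint arm with a two-finger parallel gripper is mounted at the origin on the work surface. World frame = base frame: x ahead of the robot, y to its left, z up, the work surface at z = 0. Lengths are in m, angles in rad, forces in N, time in s.
With the tool pointing down it reaches from about 0.425 to 0.875 m from the base axis. Payload 4.7 kg.
Tool frame: the origin (TCP) lies between the finger pads; the fingertips stand 25 mm ahead of it and the grasp point (between the pads) lies 6 mm ahead of it; z points along the fingers, y is the direction in which the jaws open and shut (so a half turn about z gives the same grasp; the last joint's range is limited). The gripper opens to 85 mm and grips with 20 to 120 N. Pads are 22 mm wide; open, the fingers measure 114 mm over their backs; the gripper's body (76 mm by 85 mm) begins 54 mm behind the grasp point. The pads swing forward as they close: fully open they stand 13 mm farther back than shut.
Start: joints at [1.352, 0.321, -0.07, 1.45, 0.023, 1.371, -0.057], TCP at [0.15, -0.632, 0.256] pointing down, gripper open.
Joint ranges: [-2.86, 2.86], [-0.3, 2.09], [-1.38, 1.24], [0.06, 2.45], [-1.56, 4.7], [0.09, 2.05], [-2.69, 2.69]. Speed limits (rad/s): [2.57, 2.57, 3.14, 3.14, 3.14, 3.14, 3.14].

## Interface

Orientations are given as a unit quaternion [w, x, y, z].
In Python, from workcell import manip, optics gives the robot as it stands.
- The arm moves only by the tool move_arm, never from a script. Its argument "increments" is a list of rows, each an object of numbers: "x", "y", "z": the shift along the tool's x, y, z in mm; "ax", "ay", "az": the turn, a rotation vector about the tool's x, y, z in degrees; "gripper": the finger opening in mm, from 0 to 85.4. In form: [{"x": .., "y": .., "z": .., "ax": .., "ay": .., "az": .., "gripper": ..}, ...]. A call has 1 to 10 rows; each row shifts and turns the commanded pose from where the row before left it, along the tool's axes as they then stand; what a row does not reach is not made up. A row lasts 1/10 s, in which the tool goes at most 50 mm and 8.59 degrees, less where a joint would pass 70% of its speed; a pose out of reach is approached as far as the arm can. A call with a gripper value outside its range is refused whole. The fingers move at their own pace and stop on an object; the grip force is fixed at half the most. Time passes only in rows, so rows that do not move let the fingers close. It gives the time, the measured TCP pose, the force and the opening at its end, in the units of the state.
- manip.state(): the state, without advancing time (a new reading comes with each control period).
- optics.snapshot(name): name is "scene" or "side" or "wrist"; returns (picture, depth): 480x640x3 uint8, blue, green, red; 480x640 float32, m along the optical axis (not along the pixel's ray), 0 where there is no reading.
- optics.camera_info(name): a dict with "fx", "fy", "cx", "cy" (pixels), "extrinsics" (4x4, takes a point from world to camera coordinates); the wrist camera has in their place "hand_eye" (4x4, takes a point from camera to tool coordinates, whose origin is the TCP and whose axes are the flange's). Camera axes: x right, y down, z forward; pixel columns grow to the right and rows downward; lengths in m; the calibration is good to about 2 mm. A picture is of the moment at which its call begins: read the wrist's pose just before it. camera_info takes no time and is no camera call.
- manip.finish_job(): hands the job in, once; it reports no verdict.
The state is a dict: "time_s": time; "joint_pos": joint angles; "qd": joint speeds; "tau": joint torques, N m; "tool_pos": TCP position; "tool_rot": TCP orientation; "contact_force": force on the tool from outside, world axes, zero at the start; "wrist_torque": the same for the moment, N m; "width": finger opening in m.
Only numpy, scipy, OpenCV 4.12 (cv2) and the standard library are available. Lean on these libraries where they do the work, as an engineer would, in place of code of your own. Each camera call takes 0.05 s, during which the arm holds its last target.

## Working session

There is one attempt and no reset: what is moved stays moved. The work goes in short steps, Python scripts to look and compute and a tool call to move; the robot and the scene stay as the last step left them, time stands still between calls to the robot, and variables do not carry over. Pictures are saved under pics/ and viewed, and the job is handed in when it is done.

Besides the shell and the picture viewer there is one more tool, called after "Request:" in YAML: its name, and indented under it one key for each argument. move_arm: Moves the arm, as the interface text tells. Its arguments: {"type":"object","properties":{"increments":{"type":"array","items":{"type":"object","properties":{"x":{"type":"number"},"y":{"type":"number"},"z":{"type":"number"},"ax":{"type":"number"},"ay":{"type":"number"},"az":{"type":"number"},"gripper":{"type":"number"}}}}},"required":["increments"]}

```bash
mkdir -p pics; ls; python3 - <<'E'
from workcell import manip, optics
import cv2, numpy as np
print(manip.state())
for n in ("scene","side","wrist"):
    p,d=optics.snapshot(n); cv2.imwrite(f"pics/{n}0.png",p); np.save(f"pics/{n}0.npy",d); print(n,optics.camera_info(n))
E
```

```text
pics
{'time_s': 0.0, 'joint_pos': array([ 1.35211138,  0.32182508, -0.07004621,  1.45168686,  0.0226065 ,
        1.37081585, -0.05690307]), 'qd': array([ 0.00139642, -0.00149215,  0.00016116, -0.00039522,  0.00110118,
       -0.00027078, -0.00194329]), 'tau': array([ 6.69829205e-05, -4.93580604e+01, -3.82330483e-01, -3.14337158e+01,
        1.27852862e-02,  1.13286974e-02,  2.68315597e-05]), 'tool_pos': array([ 0.14976062, -0.63199733,  0.25521586]), 'tool_rot': array([-9.59206591e-04,  9.93234003e-01,  1.16126076e-01, -1.71908850e-04]), 'contact_force': array([-0.61157233, -0.31871339, -0.09963836]), 'wrist_torque': array([0.03831246, 0.03315796, 0.01515923]), 'width': 0.08554131318549954}
scene {'fx': 434.2235510095191, 'fy': 434.2235510095191, 'cx': 329.9467691232982, 'cy': 245.03178473062175, 'extrinsics': array([[ 0.59332804,  0.80475042, -0.0184009 , -0.29502948],
       [ 0.481786  , -0.37333936, -0.7927799 , -0.22605894],
       [-0.64485974,  0.46151325, -0.6092302 ,  1.08358201],
       [ 0.        ,  0.        ,  0.        ,  1.        ]])}
side {'fx': 443.4702691422336, 
[... 195 characters left out ...]
-01,  3.84175075e-01, -8.68140158e-01,
         2.50562573e-01],
       [ 5.48978647e-01, -6.72525063e-01, -4.96318935e-01,
         3.41632124e-01],
       [ 0.00000000e+00,  0.00000000e+00,  0.00000000e+00,
         1.00000000e+00]])}
wrist {'fx': 414.42950777923954, 'fy': 414.42950777923954, 'cx': 317.03073109964265, 'cy': 246.8866387796785, 'hand_eye': array([[ 7.23918147e-04, -9.47981360e-01, -3.18325019e-01,
         8.05556779e-02],
       [ 9.99999498e-01,  9.06687594e-04, -4.25995905e-04,
        -5.76898077e-04],
       [ 6.92457522e-04, -3.18324551e-01,  9.47981540e-01,
        -1.17094578e-01],
       [ 0.00000000e+00,  0.00000000e+00,  0.00000000e+00,
         1.00000000e+00]])}
```

View pics/scene0.png

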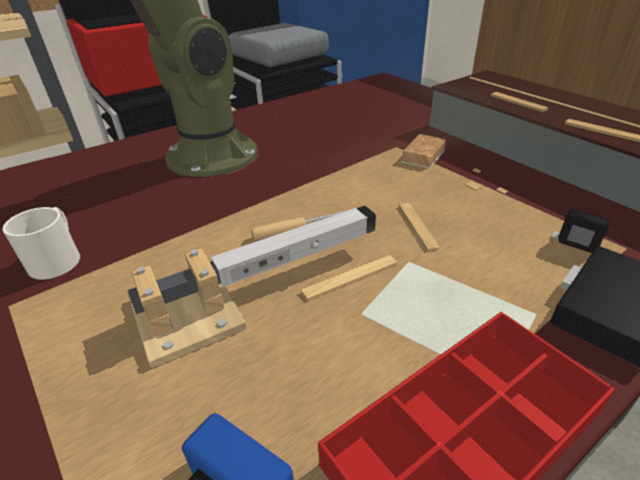

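View pics/side0.png

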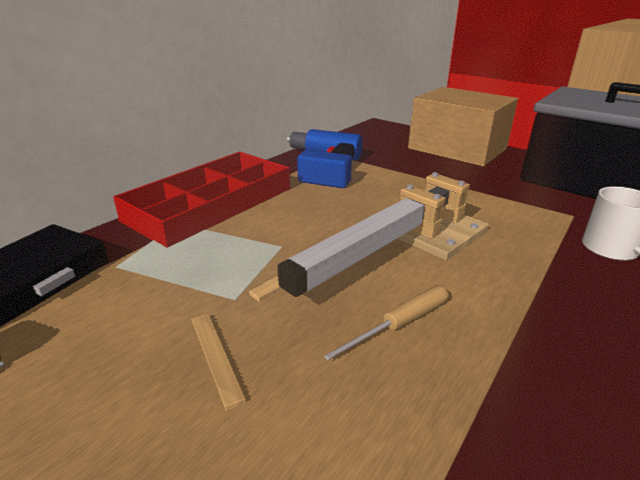

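View pics/wrist0.png

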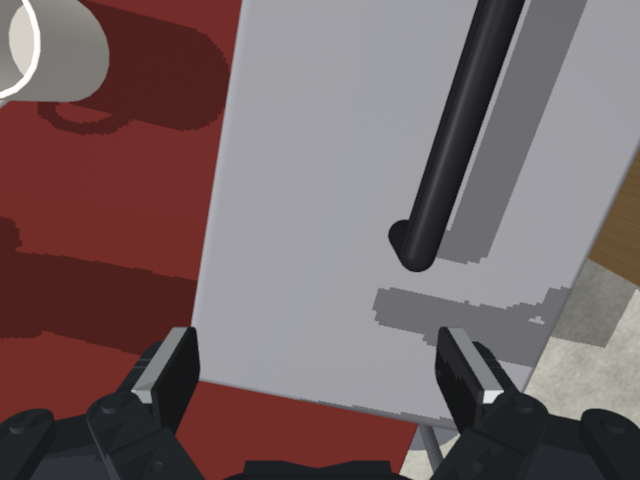

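The scene picture shows the button's face of the tube, with the button near (316,243), the latch hole near (264,262) and the foot near (367,219). I'll enlarge that area.

```bash
python3 - <<'E'
import cv2
p=cv2.imread("pics/scene0.png")
c=p[195:295,205:385]; cv2.imwrite("pics/crop0.png",cv2.resize(c,None,fx=4.4,fy=4.4,interpolation=cv2.INTER_CUBIC))
E
```

```text
(no output)
```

View pics/crop0.png

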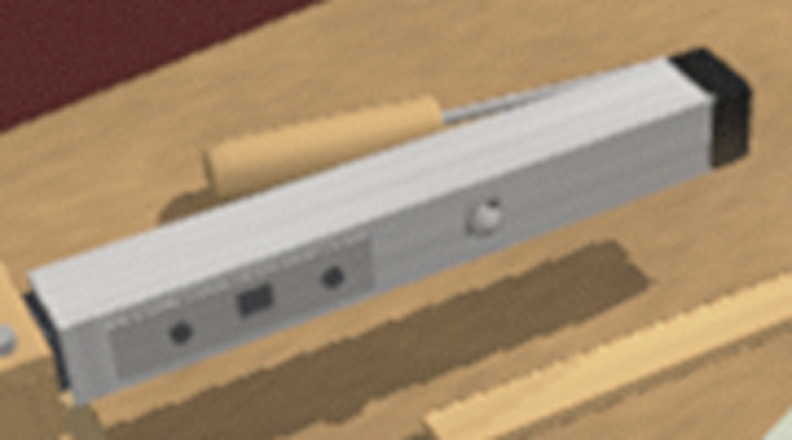

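```bash
cat > h.py <<'E'
import numpy as np
from workcell import manip, optics
def ray(name,u,v,z):
    i=optics.camera_info(name);E=i["extrinsics"];R=E[:3,:3];t=E[:3,3]
    d=R.T@np.array([(u-i["cx"])/i["fx"],(v-i["cy"])/i["fy"],1]);c=-R.T@t
    return c+d*(z-c[2])/d[2]
def dp(name,D,u,v):
    i=optics.camera_info(name);E=i["extrinsics"];z=D[int(round(v)),int(round(u))]
    return E[:3,:3].T@(np.array([(u-i["cx"])/i["fx"]*z,(v-i["cy"])/i["fy"]*z,z])-E[:3,3])
E
python3 - <<'E'
from h import *
D=np.load("pics/scene0.npy")
f=lambda a,b:(205+(a+.5)/4.4-.5,195+(b+.5)/4.4-.5)
P={}
for n,c,z in [("tip",(487,216),.058),("hole",(255,300),.058),("mn",(63,327),.075),("mf",(30,275),.075),("fn",(712,101),.075),("ff",(670,60),.075),("scr1",(181,333),.058),("scr2",(333,278),.058)]:
    u,v=f(*c); P[n]=ray("scene",u,v,z); print(n,P[n].round(4),dp("scene",D,u,v).round(4))
for a,b in [("mn","fn"),("mf","ff"),("hole","tip"),("scr1","scr2")]:
    d=P[b]-P[a]; print(a,b,np.linalg.norm(d),np.arctan2(d[1],d[0]))
# plane fit of top face
uv=[f(a,b) for a in range(80,660,15) for b in [0]]
i=optics.camera_info("scene")
pts=[]
for v in range(195,295):
    for u in range(205,385):
        p=dp("scene",D,u,v) if D[v,u]>0 else None
        if p is not None and abs(p[2]-.075)<.006: pts.append(p)
pts=np.array(pts)
import cv2
m=(pts-P["mn"])[:,:2]; 
near=(np.abs(np.cross((P["fn"]-P["mn"])[:2]/.251,m))<.04); q=pts[near]; print(len(q),q[:,2].mean(),cv2.minAreaRect(q[:,:2].astype(np.float32)*1000))
E
```

```text
tip [ 0.5238 -0.0471  0.058 ] [ 0.529  -0.0505  0.0628]
hole [ 0.514 -0.137  0.058] [ 0.5097 -0.1351  0.0542]
mn [ 0.5069 -0.2017  0.075 ] [ 0.5061 -0.2015  0.0743]
mf [ 0.4753 -0.199   0.075 ] [ 0.4724 -0.1982  0.0727]
fn [0.5359 0.0478 0.075 ] [0.5344 0.0491 0.0737]
ff [0.5043 0.0533 0.075 ] [0.5042 0.0535 0.0749]
scr1 [ 0.5139 -0.1653  0.058 ] [ 0.5154 -0.1659  0.0594]
scr2 [ 0.5201 -0.1096  0.058 ] [ 0.5209 -0.11    0.0587]
mn fn 0.2512027579133027 1.4551573246599154
mf ff 0.2540190412375944 1.4564107481986932
hole tip 0.09044520681333347 1.4621411108350575
scr1 scr2 0.056018596826069515 1.4600105396134964Traceback (most recent call last):
  File "<stdin>", line 15, in <module>
  File "h.py", line 8, in dp
    i=optics.camera_info(name);E=i["extrinsics"];z=D[int(round(v)),int(round(u))]
ValueError: time passes only in moves, steps and waits
```

Request:
move_arm:
  increments:
    - {"x": 48,"y": -9,"az": -4.4}
    - {"x": 48,"y": -9,"az": -4.4}
    - {"x": 47,"y": -9,"az": -4.4}
    - {"x": 47,"y": -9,"az": -4.4}
    - {"x": 46,"y": -9,"az": -4.4}
    - {"x": 46,"y": -9,"az": -4.4}
    - {"x": 45,"y": -9,"az": -4.4}
    - {"x": 45,"y": -9,"az": -4.4}

```text
invalid input
```

Request:
move_arm:
  increments:
    - {"x": 44,"y": -8,"az": -4.4}
    - {"x": 44,"y": -8,"az": -4.4}
    - {"x": 43,"y": -8,"az": -4.4}
    - {"x": 43,"y": -8,"az": -4.4}
    - {"x": 42,"y": -8,"az": -4.4}
    - {"x": 42,"y": -8,"az": -4.4}
    - {"x": 40,"y": -8,"az": -4.4}
    - {"x": 40,"y": -8,"az": -4.2}

```text
invalid input
```

```bash
cat >> h.py <<'E'
from scipy.spatial.transform import Rotation as Ro
Y=1.456; e=np.array([np.cos(Y),np.sin(Y),0]); ex=np.array([np.sin(Y),-np.cos(Y),0])
O=np.array([.509,-.0455,0])
def rep(target=None):
    s=manip.state(); q=s["tool_rot"]; R=Ro.from_quat([q[1],q[2],q[3],q[0]]).as_matrix()
    p=s["tool_pos"]; d=p-O
    print("t",s["time_s"],"p",p.round(4),"leg xy",(1000*d@ex).round(1),(1000*d@e).round(1),"w",round(s["width"]*1000,1))
    f=s["contact_force"]; print("F leg x,y,z",(f@ex).round(1),(f@e).round(1),f[2].round(1),"M",s["wrist_torque"].round(2))
    if target is not None:
        Rt=np.c_[e,ex,[0,0,-1]]; print("mm",(1000*R.T@(target-p)).round(1),"deg",Ro.from_matrix(R.T@Rt).as_rotvec(degrees=True).round(2))
    return p,R
def wproj(P,p,R):
    i=optics.camera_info("wrist");H=i["hand_eye"]
    c=H[:3,:3].T@(R.T@(P-p)-H[:3,3]); return (i["fx"]*c[0]/c[2]+i["cx"],i["fy"]*c[1]/c[2]+i["cy"])
def wray(u,v,z,p,R):
    i=optics.camera_info("wrist");H=i["hand_eye"]
    d=R@H[:3,:3]@np.array([(u-i["cx"])/i["fx"],(v-i["cy"])/i["fy"],1]);c=p+R@H[:3,3]
    return c+d*(z-c[2])/d[2]
E
python3 - <<'E'
from h import *
import cv2
p,R=rep(O+[0,0,.2])
P,D=optics.snapshot("wrist"); cv2.imwrite("pics/w1.png",P)
print(wproj(O+.024*ex+[0,0,.058],p,R))
E
```

```text
t 0.15 p [ 0.1499 -0.6321  0.2555] leg xy -289.6 -623.9 w 85.8
F leg x,y,z -0.5 -1.2 0.6 M [0.01 0.01 0.02]
mm [ 484.8 -487.8   56.1] deg [-8.000e-02 -5.000e-02 -7.008e+01]
(np.float64(-898.0007836544646), np.float64(-1036.9663627576065))
```

View pics/w1.png

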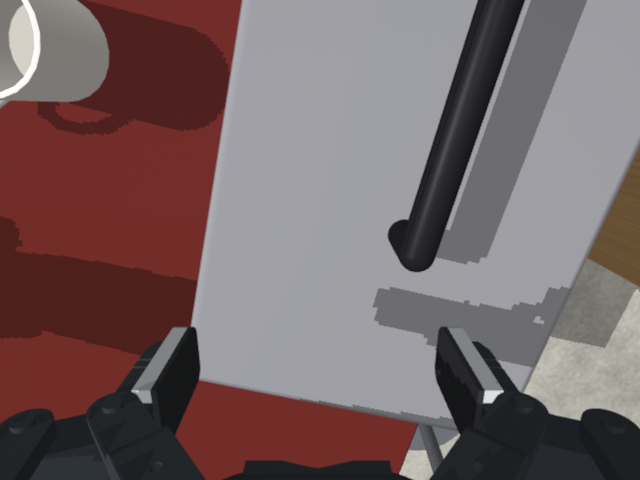

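The call was refused, probably because each row needs every key. The arm didn't move, so I'll resend with full rows.

Request:
move_arm:
  increments:
    - {"x": 48,"y": -9,"z": 0,"ax": 0,"ay": 0,"az": -4.4,"gripper": 85}
    - {"x": 48,"y": -9,"z": 0,"ax": 0,"ay": 0,"az": -4.4,"gripper": 85}
    - {"x": 47,"y": -9,"z": 0,"ax": 0,"ay": 0,"az": -4.4,"gripper": 85}
    - {"x": 47,"y": -9,"z": 0,"ax": 0,"ay": 0,"az": -4.4,"gripper": 85}
    - {"x": 46,"y": -9,"z": 0,"ax": 0,"ay": 0,"az": -4.4,"gripper": 85}
    - {"x": 46,"y": -9,"z": 0,"ax": 0,"ay": 0,"az": -4.4,"gripper": 85}
    - {"x": 45,"y": -9,"z": 0,"ax": 0,"ay": 0,"az": -4.4,"gripper": 85}
    - {"x": 45,"y": -9,"z": 0,"ax": 0,"ay": 0,"az": -4.4,"gripper": 85}

```text
time_s: 1.0
tool_pos: [0.4389, -0.3939, 0.2561]
tool_rot: [0.0, 0.911, 0.413, 0.0]
contact_force: [1.0, -0.6, -1.3]
width: 0.0846
```

Request:
move_arm:
  increments:
    - {"x": 44,"y": -8,"z": 0,"ax": 0,"ay": 0,"az": -4.4,"gripper": 85}
    - {"x": 44,"y": -8,"z": 0,"ax": 0,"ay": 0,"az": -4.4,"gripper": 85}
    - {"x": 43,"y": -8,"z": 0,"ax": 0,"ay": 0,"az": -4.4,"gripper": 85}
    - {"x": 43,"y": -8,"z": 0,"ax": 0,"ay": 0,"az": -4.4,"gripper": 85}
    - {"x": 42,"y": -8,"z": 0,"ax": 0,"ay": 0,"az": -4.4,"gripper": 85}
    - {"x": 42,"y": -8,"z": 0,"ax": 0,"ay": 0,"az": -4.4,"gripper": 85}
    - {"x": 40,"y": -8,"z": 0,"ax": 0,"ay": 0,"az": -4.4,"gripper": 85}
    - {"x": 0,"y": 0,"z": 0,"ax": 0,"ay": 0,"az": -4.2,"gripper": 85}

```text
time_s: 1.8
tool_pos: [0.5303, -0.1024, 0.2568]
tool_rot: [-0.001, 0.741, 0.671, 0.001]
contact_force: [0.8, 0.4, -0.1]
width: 0.085
```

```bash
python3 - <<'E'
from h import *
import cv2
p,R=rep(O+[0,0,.2])
P,D=optics.snapshot("wrist"); cv2.imwrite("pics/w2.png",P)
np.savez("pics/w2.npz",p=p,R=R,D=D)
print(wproj(O+.024*ex+[0,0,.058],p,R))
E
```

```text
t 1.8 p [ 0.5303 -0.1024  0.2568] leg xy 27.7 -54.1 w 85.0
F leg x,y,z 0.7 0.4 -0.1 M [ 0.04 -0.05 -0.08]
mm [ 54.4 -26.8  56.9] deg [ 0.04 -0.15  0.92]
(np.float64(315.14537836986204), np.float64(148.19713566429283))
```

View pics/w2.png

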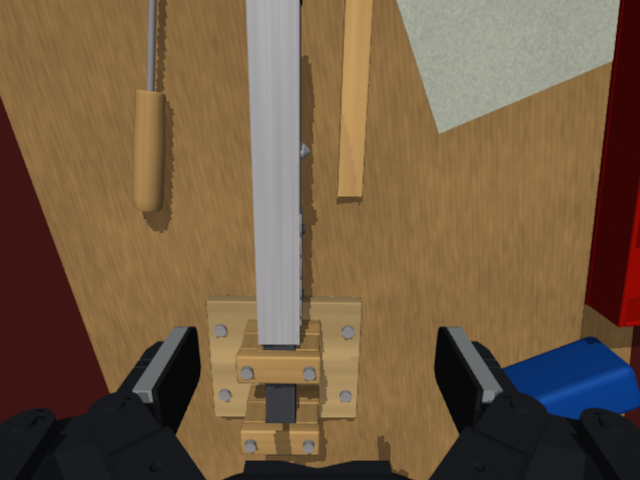

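The wrist view shows the tube from (273,0) to (279,343) and the button tip at about (308,151).

```bash
python3 - <<'E'
from h import *
import cv2
P=cv2.imread("pics/w2.png")
cv2.imwrite("pics/w2a.png",cv2.resize(P[0:180,230:330],None,fx=3.3,fy=3.3,interpolation=cv2.INTER_CUBIC))
cv2.imwrite("pics/w2b.png",cv2.resize(P[200:360,230:330],None,fx=3.3,fy=3.3,interpolation=cv2.INTER_CUBIC))
a=cv2.imread("pics/w2a.png");b=cv2.imread("pics/w2b.png");h=max(a.shape[0],b.shape[0])
b=cv2.copyMakeBorder(b,0,h-b.shape[0],0,0,cv2.BORDER_CONSTANT);cv2.imwrite("pics/w2c.png",np.hstack([a,b]))
E
```

```text
(no output)
```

View pics/w2c.png

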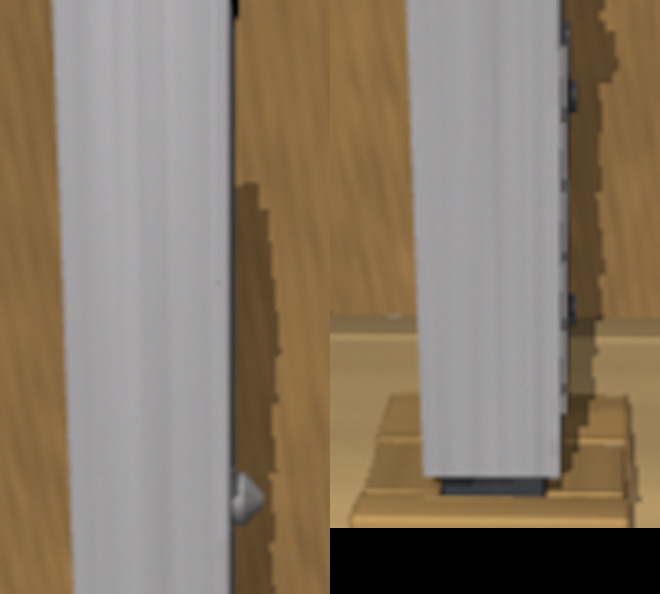

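```bash
python3 - <<'E'
from h import *
z=np.load("pics/w2.npz");p,R,D=z["p"],z["R"],z["D"]
L=lambda P:np.round([1000*(P-O)@ex,1000*(P-O)@e],1)
for n,u,v,h in [("tip",309.8,150.6,.058),("mn",299.2,344.5,.075),("mf",258.5,344.5,.075),("l0",245.8,0,.075),("r0",299.7,0,.075),("s1",302,229.4,.06),("s2",302,293,.06)]:
    P=wray(u,v,h,p,R); print(n,P.round(4),L(P))
E
```

```text
tip [ 0.5287 -0.0496  0.058 ] [20.  -1.8]
mn [ 0.5043 -0.2028  0.075 ] [  13.3 -156.8]
mf [ 0.4708 -0.1995  0.075 ] [ -20.3 -157.4]
l0 [0.4984 0.0489 0.075 ] [-21.4  92.6]
r0 [0.5324 0.0456 0.075 ] [12.8 93.2]
s1 [ 0.5164 -0.1092  0.06  ] [ 14.6 -62.4]
s2 [ 0.5104 -0.1637  0.06  ] [  14.9 -117.2]
```

```bash
sed -i 's/^O=.*/O=np.array([.505,-.0465,0])/' h.py; python3 - <<'E'
from h import *
rep(O+[0,0,.2])
E
```

```text
t 1.85 p [ 0.5299 -0.1064  0.2566] leg xy 31.6 -56.6 w 84.5
F leg x,y,z 0.0 0.4 -0.8 M [-0.02  0.03  0.03]
mm [ 57.1 -30.8  56.6] deg [ 0.02 -0.02  0.83]
```

Request:
move_arm:
  increments:
    - {"x": 30,"y": -16,"z": 30,"ax": 0,"ay": 0,"az": 0.8,"gripper": 85}
    - {"x": 27,"y": -15,"z": 26,"ax": 0,"ay": 0,"az": 0,"gripper": 85}
    - {"x": 0,"y": 0,"z": 0,"ax": 0,"ay": 0,"az": 0,"gripper": 85}
    - {"x": 0,"y": 0,"z": 0,"ax": 0,"ay": 0,"az": 0,"gripper": 85}

```text
time_s: 2.25
tool_pos: [0.5052, -0.0509, 0.1999]
tool_rot: [0.0, 0.751, 0.661, -0.001]
contact_force: [0.2, -0.7, 0.5]
width: 0.0849
```

```bash
python3 - <<'E'
from h import *
import cv2
p,R=rep(O+[0,0,.2])
P,D=optics.snapshot("wrist"); cv2.imwrite("pics/w3.png",P)
np.savez("pics/w3.npz",p=p,R=R,D=D)
for s in (.024,): print(wproj(O+.024*ex+[0,0,.058],p,R))
for a in (-.017,.017): print(wproj(O+a*ex+[0,0,.075],p,R))
cv2.imwrite("pics/w3c.png",cv2.resize(P[180:420,220:440],None,fx=2.5,fy=2.5,interpolation=cv2.INTER_CUBIC))
E
```

```text
t 2.25 p [ 0.5052 -0.0509  0.1999] leg xy 0.7 -4.3 w 84.9
F leg x,y,z 0.2 -0.7 0.5 M [-0.05 -0.06 -0.04]
mm [ 4.3 -0.7 -0.1] deg [-0.05  0.05 -0.73]
(np.float64(355.1745976606545), np.float64(232.97500366522587))
(np.float64(290.6798058733545), np.float64(241.66803845657006))
(np.float64(346.13427849291327), np.float64(241.05437873451703))
```

View pics/w3.png

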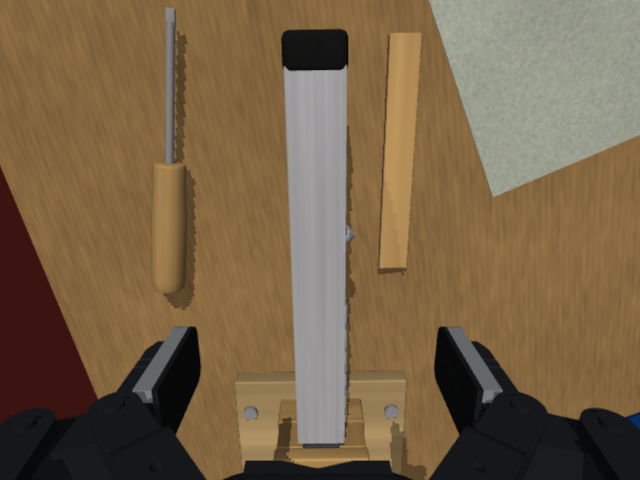

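View pics/w3c.png

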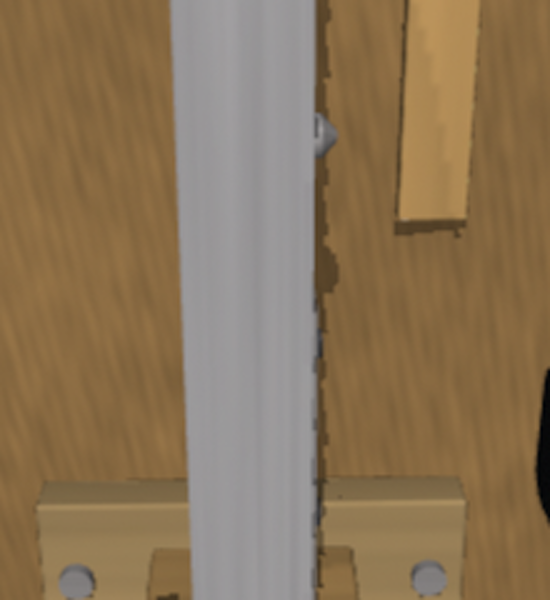

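```bash
python3 - <<'E'
from h import *
z=np.load("pics/w3.npz");p,R=z["p"],z["R"]
L=lambda P:np.round([1000*(P-O)@ex,1000*(P-O)@e],1)
for n,u,v,h in [("tip",355.2,234,.058),("mn",344.3,443,.075),("mf",297,443,.075),("fl",285,70,.075),("fr",347,70,.075)]:
    print(n,L(wray(u,v,h,p,R)))
rep(O+[0,0,.064])
E
```

```text
tip [24.  -0.7]
mn [  17.3 -155.3]
mf [ -17.4 -154.9]
fl [-16.9  97.1]
fr [16.5 96.7]
t 2.3 p [ 0.506  -0.0517  0.2007] leg xy 1.6 -5.0 w 84.9
F leg x,y,z 0.6 0.0 -0.6 M [ 0.01 -0.04  0.06]
mm [  5.1  -1.8 136.7] deg [ 0.05  0.05 -0.8 ]
```

Request:
move_arm:
  increments:
    - {"x": 5,"y": -1.5,"z": 30,"ax": 0,"ay": 0,"az": -0.8,"gripper": 85}
    - {"x": 0,"y": 0,"z": 35,"ax": 0,"ay": 0,"az": 0,"gripper": 85}
    - {"x": 0,"y": 0,"z": 35,"ax": 0,"ay": 0,"az": 0,"gripper": 85}
    - {"x": 0,"y": 0,"z": 25,"ax": 0,"ay": 0,"az": 0,"gripper": 85}
    - {"x": 0,"y": 0,"z": 11,"ax": 0,"ay": 0,"az": 0,"gripper": 85}
    - {"x": 0,"y": 0,"z": 0,"ax": 0,"ay": 0,"az": 0,"gripper": 85}
    - {"x": 0,"y": 0,"z": 0,"ax": 0,"ay": 0,"az": 0,"gripper": 85}
    - {"x": 0,"y": 0,"z": 0,"ax": 0,"ay": 0,"az": 0,"gripper": 85}

```text
time_s: 3.1
tool_pos: [0.5063, -0.0456, 0.066]
tool_rot: [0.001, 0.746, 0.666, 0.001]
contact_force: [-0.6, -0.3, 1.0]
width: 0.0851
```

```bash
python3 - <<'E'
from h import *
import cv2
p,R=rep(O+[0,0,.064])
P,D=optics.snapshot("wrist"); cv2.imwrite("pics/w4.png",P)
P,D=optics.snapshot("scene"); cv2.imwrite("pics/s4.png",cv2.resize(P[150:300,180:420],None,fx=3.3,fy=3.3,interpolation=cv2.INTER_CUBIC))
rep(O+[0,0,.064])
E
```

```text
t 3.1 p [ 0.5063 -0.0456  0.066 ] leg xy 1.2 1.1 w 85.1
F leg x,y,z -0.6 -0.4 1.0 M [0.   0.04 0.03]
mm [-1.  -1.2  2. ] deg [0.18 0.03 0.08]
t 3.2 p [ 0.5059 -0.0454  0.0657] leg xy 0.7 1.2 w 84.8
F leg x,y,z 0.5 -0.2 0.9 M [ 0.02 -0.02  0.01]
mm [-1.2 -0.7  1.7] deg [0.15 0.03 0.1 ]
```

View pics/w4.png

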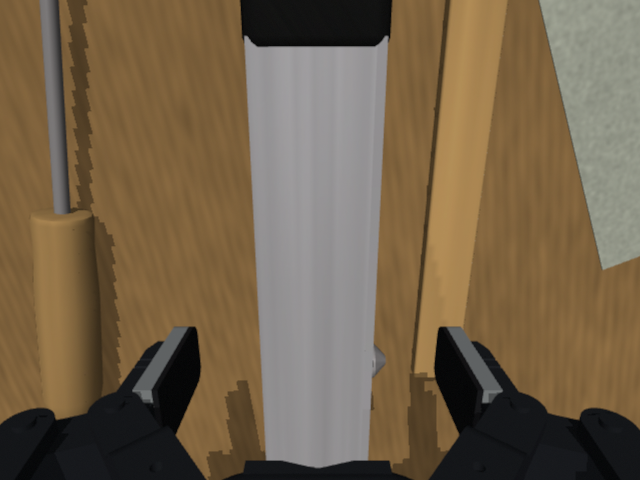

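View pics/s4.png

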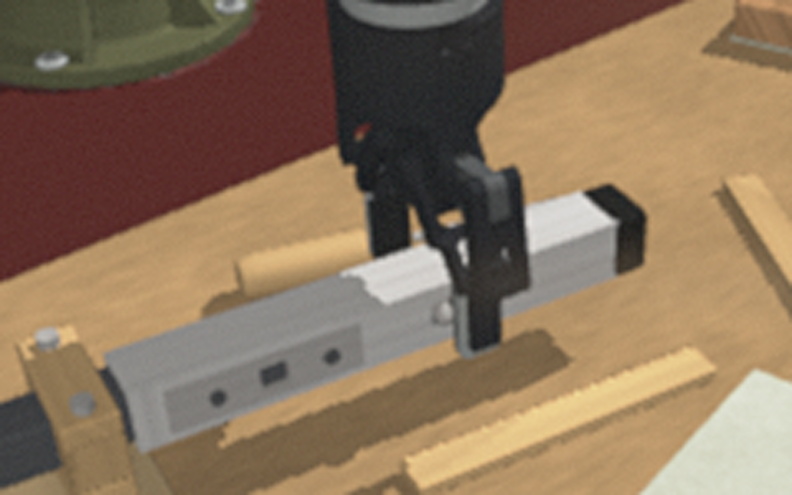

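The fingers straddle the tube, with the button beside the right pad's lower edge in the wrist view (377,362). I'll make a small correction and close.

Request:
move_arm:
  increments:
    - {"x": -1,"y": -0.7,"z": 1.5,"ax": 0,"ay": 0,"az": 0,"gripper": 70}
    - {"x": 0,"y": 0,"z": 0,"ax": 0,"ay": 0,"az": 0,"gripper": 55}
    - {"x": 0,"y": 0,"z": 0,"ax": 0,"ay": 0,"az": 0,"gripper": 50}
    - {"x": 0,"y": 0,"z": 0,"ax": 0,"ay": 0,"az": 0,"gripper": 46}

```text
time_s: 3.6
tool_pos: [0.5057, -0.0464, 0.0637]
tool_rot: [0.002, 0.746, 0.666, 0.001]
contact_force: [2.7, -0.6, 1.3]
width: 0.0459
```

```bash
python3 - <<'E'
from h import *
import cv2
p,R=rep(O+[0,0,.064])
P,D=optics.snapshot("wrist"); cv2.imwrite("pics/w5.png",P)
E
```

```text
t 3.6 p [ 0.5057 -0.0464  0.0637] leg xy 0.7 0.2 w 45.9
F leg x,y,z 2.7 -0.3 1.3 M [-0.2  -0.71 -0.06]
mm [-0.2 -0.7 -0.3] deg [0.23 0.01 0.11]
```

View pics/w5.png

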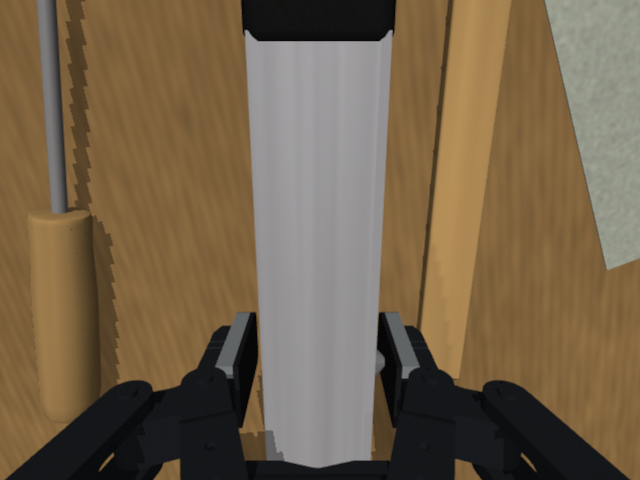

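Both pads are level with the button, and the right one already touches it at (380,360). Closing now.

Request:
move_arm:
  increments:
    - {"x": 0,"y": 0,"z": 0,"ax": 0,"ay": 0,"az": 0,"gripper": 40}
    - {"x": 0,"y": 0,"z": 0,"ax": 0,"ay": 0,"az": 0,"gripper": 32}
    - {"x": 0,"y": 0,"z": 0,"ax": 0,"ay": 0,"az": 0,"gripper": 25}
    - {"x": 0,"y": 0,"z": 0,"ax": 0,"ay": 0,"az": 0,"gripper": 20}
    - {"x": 0,"y": 0,"z": 0,"ax": 0,"ay": 0,"az": 0,"gripper": 20}

```text
time_s: 4.15
tool_pos: [0.506, -0.0462, 0.064]
tool_rot: [0.002, 0.746, 0.666, 0.001]
contact_force: [6.5, -2.0, 3.6]
width: 0.0332
```

```bash
python3 - <<'E'
from h import *
import cv2
p,R=rep(O+[0,0,.064])
P,D=optics.snapshot("wrist"); cv2.imwrite("pics/w6.png",P)
E
```

```text
t 4.15 p [ 0.506  -0.0462  0.064 ] leg xy 1.0 0.4 w 33.2
F leg x,y,z 6.7 -1.2 3.6 M [-0.18 -0.95  0.01]
mm [-0.4 -1.  -0. ] deg [ 0.25 -0.    0.12]
```

View pics/w6.png

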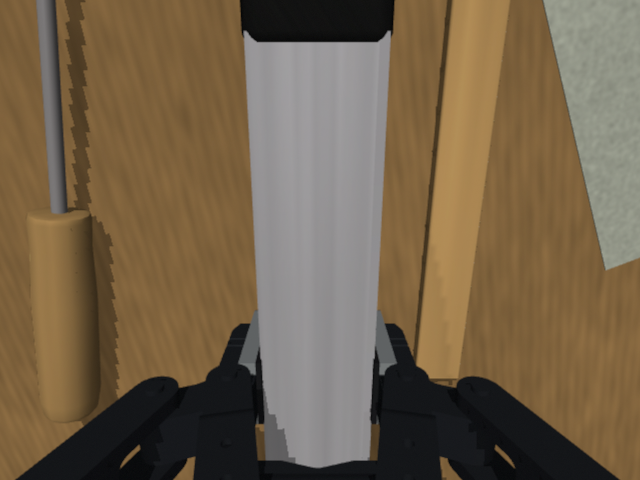

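The width is 33 mm, so the tube is gripped and the button is flush. Now I'll pull gently.

Request:
move_arm:
  increments:
    - {"x": 0.5,"y": 0,"z": 0,"ax": 0,"ay": 0,"az": 0,"gripper": 20}
    - {"x": 0.5,"y": 0,"z": 0,"ax": 0,"ay": 0,"az": 0,"gripper": 20}
    - {"x": 0.5,"y": 0,"z": 0,"ax": 0,"ay": 0,"az": 0,"gripper": 20}

```text
time_s: 4.5
tool_pos: [0.506, -0.0461, 0.064]
tool_rot: [0.002, 0.746, 0.666, 0.001]
contact_force: [4.8, -5.5, 4.1]
width: 0.0333
```

```bash
python3 -c "
from h import *
rep(O+[0,0,.064])"
```

```text
t 4.5 p [ 0.506  -0.0461  0.064 ] leg xy 1.0 0.5 w 33.3
F leg x,y,z 5.3 -4.9 4.1 M [-0.76 -0.85  0.06]
mm [-0.5 -1.  -0. ] deg [0.24 0.1  0.08]
```

Request:
move_arm:
  increments:
    - {"x": 0.6,"y": 0,"z": 0,"ax": 0,"ay": 0,"az": 0,"gripper": 20}
    - {"x": 0.6,"y": 0,"z": 0,"ax": 0,"ay": 0,"az": 0,"gripper": 20}
    - {"x": 0.6,"y": 0,"z": 0,"ax": 0,"ay": 0,"az": 0,"gripper": 20}

```text
time_s: 4.8
tool_pos: [0.5061, -0.0457, 0.064]
tool_rot: [0.003, 0.746, 0.666, 0.0]
contact_force: [4.7, -7.2, 5.4]
width: 0.0334
```

```bash
python3 -c "
from h import *
rep(O+[0,0,.064])"
```

```text
t 4.8 p [ 0.5061 -0.0457  0.064 ] leg xy 1.0 0.9 w 33.4
F leg x,y,z 5.5 -6.6 5.4 M [-1.25 -0.78  0.2 ]
mm [-0.9 -1.  -0. ] deg [0.23 0.19 0.04]
```

Request:
move_arm:
  increments:
    - {"x": 0.8,"y": 0,"z": 0,"ax": 0,"ay": 0,"az": 0,"gripper": 20}
    - {"x": 0.8,"y": 0,"z": 0,"ax": 0,"ay": 0,"az": 0,"gripper": 20}
    - {"x": 0,"y": 0,"z": 0,"ax": 0,"ay": 0,"az": 0,"gripper": 20}

```text
time_s: 5.1
tool_pos: [0.5063, -0.0442, 0.064]
tool_rot: [0.003, 0.746, 0.666, 0.0]
contact_force: [4.9, -8.3, 4.7]
width: 0.033
```

```bash
python3 -c "
from h import *
rep(O+[0,0,.064])"
```

```text
t 5.1 p [ 0.5063 -0.0442  0.064 ] leg xy 1.0 2.4 w 33.0
F leg x,y,z 5.8 -7.7 4.7 M [-1.07 -0.82  0.22]
mm [-2.4 -1.  -0. ] deg [0.23 0.19 0.03]
```

Request:
move_arm:
  increments:
    - {"x": 0.8,"y": 0,"z": 0,"ax": 0,"ay": 0,"az": 0,"gripper": 20}
    - {"x": 0.8,"y": 0,"z": 0,"ax": 0,"ay": 0,"az": 0,"gripper": 20}
    - {"x": 0.8,"y": 0,"z": 0,"ax": 0,"ay": 0,"az": 0,"gripper": 20}

```text
time_s: 5.4
tool_pos: [0.5064, -0.0427, 0.064]
tool_rot: [0.003, 0.746, 0.665, -0.0]
contact_force: [4.1, -8.8, 5.3]
width: 0.0334
```

```bash
python3 -c "
from h import *
rep(O+[0,0,.064])"
```

```text
t 5.4 p [ 0.5064 -0.0427  0.064 ] leg xy 1.0 3.9 w 33.4
F leg x,y,z 5.1 -8.3 5.3 M [-1.42 -0.78  0.24]
mm [-3.9 -1.  -0. ] deg [0.22 0.26 0.01]
```

Request:
move_arm:
  increments:
    - {"x": 1,"y": 0,"z": 0,"ax": 0,"ay": 0,"az": 0,"gripper": 20}
    - {"x": 1,"y": 0,"z": 0,"ax": 0,"ay": 0,"az": 0,"gripper": 20}
    - {"x": 1,"y": 0,"z": 0,"ax": 0,"ay": 0,"az": 0,"gripper": 20}
    - {"x": 1,"y": 0,"z": 0,"ax": 0,"ay": 0,"az": 0,"gripper": 20}

```text
time_s: 5.8
tool_pos: [0.5065, -0.0416, 0.064]
tool_rot: [0.004, 0.747, 0.665, -0.002]
contact_force: [3.9, -18.2, 5.9]
width: 0.0332
```

```bash
python3 -c "
from h import *
rep(O+[0,0,.064])
import cv2
P,D=optics.snapshot('wrist'); cv2.imwrite('pics/w7.png',P)
P,D=optics.snapshot('scene'); cv2.imwrite('pics/s7.png',cv2.resize(P[150:300,180:420],None,fx=3.3,fy=3.3,interpolation=cv2.INTER_CUBIC))
"
```

```text
t 5.8 p [ 0.5065 -0.0416  0.064 ] leg xy 1.0 5.0 w 33.2
F leg x,y,z 6.0 -17.7 5.9 M [-2.76 -0.62  0.27]
mm [-5. -1.  0.] deg [ 0.2   0.47 -0.07]
```

View pics/w7.png

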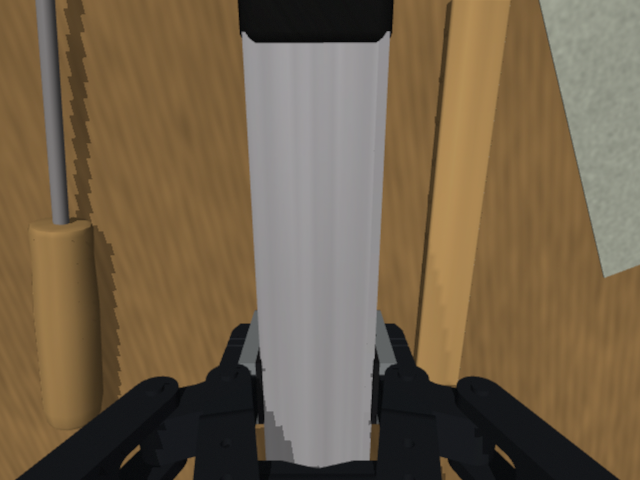

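View pics/s7.png

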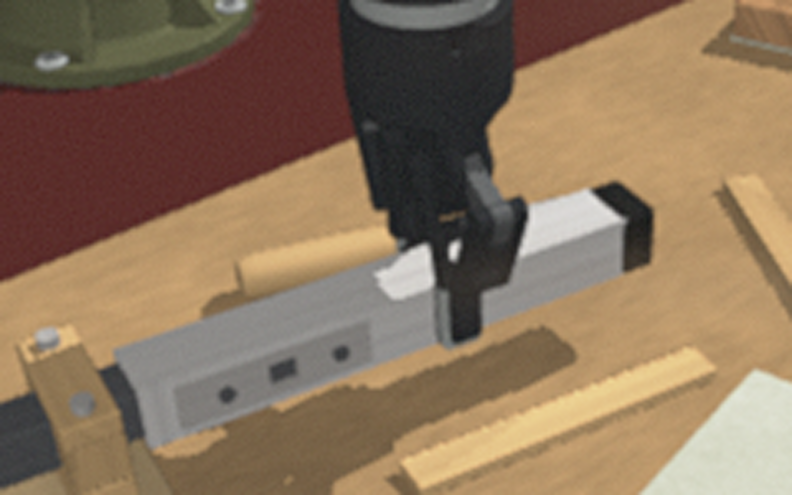

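The tube has come out about 5 mm, more than the locked play, so the cone is now wedging at 18 N. I'll go on in small steps.

Request:
move_arm:
  increments:
    - {"x": 0.4,"y": 0,"z": 0,"ax": 0,"ay": 0,"az": 0,"gripper": 20}

```text
time_s: 6.0
tool_pos: [0.5065, -0.0416, 0.064]
tool_rot: [0.004, 0.747, 0.665, -0.002]
contact_force: [2.7, -16.2, 6.4]
width: 0.0335
```

```bash
python3 -c "
from h import *
rep(O+[0,0,.064])"
```

```text
t 6.0 p [ 0.5065 -0.0416  0.064 ] leg xy 1.0 5.1 w 33.5
F leg x,y,z 4.6 -15.8 6.4 M [-2.74 -0.56  0.3 ]
mm [-5.1 -1.   0. ] deg [ 0.19  0.49 -0.08]
```

Request:
move_arm:
  increments:
    - {"x": 0.4,"y": 0,"z": 0,"ax": 0,"ay": 0,"az": 0,"gripper": 20}

```text
time_s: 6.1
tool_pos: [0.5065, -0.0416, 0.064]
tool_rot: [0.004, 0.747, 0.665, -0.002]
contact_force: [3.4, -16.0, 5.7]
width: 0.0331
```

```bash
python3 -c "
from h import *
rep(O+[0,0,.064])"
```

```text
t 6.1 p [ 0.5065 -0.0416  0.064 ] leg xy 1.0 5.1 w 33.1
F leg x,y,z 5.2 -15.5 5.7 M [-2.88 -0.58  0.32]
mm [-5.1 -1.   0. ] deg [ 0.19  0.52 -0.09]
```

Request:
move_arm:
  increments:
    - {"x": 0.3,"y": 0,"z": 0,"ax": 0,"ay": 0,"az": 0,"gripper": 20}

```text
time_s: 6.2
tool_pos: [0.5066, -0.0415, 0.064]
tool_rot: [0.004, 0.747, 0.665, -0.002]
contact_force: [3.1, -17.2, 6.6]
width: 0.0332
```

```bash
python3 -c "
from h import *
rep(O+[0,0,.064])"
```

```text
t 6.2 p [ 0.5066 -0.0415  0.064 ] leg xy 1.0 5.2 w 33.2
F leg x,y,z 5.0 -16.7 6.6 M [-2.84 -0.63  0.41]
mm [-5.2 -1.   0. ] deg [ 0.19  0.52 -0.11]
```

Request:
move_arm:
  increments:
    - {"x": 0.5,"y": 0,"z": 0,"ax": 0,"ay": 0,"az": 0,"gripper": 20}
    - {"x": 0.3,"y": 0,"z": 0,"ax": 0,"ay": 0,"az": 0,"gripper": 20}

```text
time_s: 6.4
tool_pos: [0.5066, -0.0413, 0.064]
tool_rot: [0.004, 0.747, 0.665, -0.003]
contact_force: [2.8, -18.8, 6.1]
width: 0.0336
```

```bash
python3 -c "
from h import *
rep(O+[0,0,.064])"
```

```text
t 6.4 p [ 0.5066 -0.0413  0.064 ] leg xy 1.0 5.4 w 33.6
F leg x,y,z 5.0 -18.4 6.1 M [-2.99 -0.59  0.38]
mm [-5.4 -0.9  0. ] deg [ 0.18  0.57 -0.12]
```

Request:
move_arm:
  increments:
    - {"x": 0.5,"y": 0.5,"z": 0,"ax": 0,"ay": 0,"az": 0,"gripper": 20}
    - {"x": 0.3,"y": 0.5,"z": 0,"ax": 0,"ay": 0,"az": 0,"gripper": 20}

```text
time_s: 6.6
tool_pos: [0.5066, -0.0412, 0.0639]
tool_rot: [0.004, 0.747, 0.665, -0.004]
contact_force: [-2.7, -19.1, 12.0]
width: 0.0329
```

```bash
python3 -c "
from h import *
rep(O+[0,0,.064])"
```

```text
t 6.6 p [ 0.5066 -0.0412  0.0639] leg xy 1.0 5.5 w 32.9
F leg x,y,z -0.5 -19.3 12.0 M [-3.31  0.11  0.49]
mm [-5.5 -1.  -0. ] deg [ 0.05  0.65 -0.12]
```

Request:
move_arm:
  increments:
    - {"x": 0.5,"y": 0,"z": -0.5,"ax": 0,"ay": 0,"az": 0,"gripper": 20}
    - {"x": 0.3,"y": 0,"z": -0.3,"ax": 0,"ay": 0,"az": 0,"gripper": 20}

```text
time_s: 6.8
tool_pos: [0.5066, -0.041, 0.064]
tool_rot: [0.004, 0.747, 0.665, -0.004]
contact_force: [2.1, -21.4, 2.3]
width: 0.0333
```

```bash
python3 -c "
from h import *
rep(O+[0,0,.064])"
```

```text
t 6.8 p [ 0.5066 -0.041   0.064 ] leg xy 1.0 5.7 w 33.3
F leg x,y,z 4.6 -21.0 2.3 M [-3.54 -0.74  0.51]
mm [-5.7 -1.   0.1] deg [ 0.07  0.66 -0.13]
```

Request:
move_arm:
  increments:
    - {"x": 0.5,"y": 0,"z": 0,"ax": 0,"ay": 0,"az": 0,"gripper": 20}

```text
time_s: 6.9
tool_pos: [0.5066, -0.0409, 0.064]
tool_rot: [0.004, 0.747, 0.664, -0.004]
contact_force: [0.7, -21.8, 3.1]
width: 0.0329
```

```bash
python3 -c "
from h import *
rep(O+[0,0,.064])"
```

```text
t 6.9 p [ 0.5066 -0.0409  0.064 ] leg xy 1.0 5.8 w 32.9
F leg x,y,z 3.2 -21.5 3.1 M [-3.75 -0.56  0.6 ]
mm [-5.8 -1.   0. ] deg [ 0.06  0.69 -0.13]
```

Request:
move_arm:
  increments:
    - {"x": 0.3,"y": 0,"z": 0,"ax": 0,"ay": 0,"az": 0,"gripper": 20}

```text
time_s: 7.0
tool_pos: [0.5066, -0.0409, 0.064]
tool_rot: [0.005, 0.747, 0.664, -0.004]
contact_force: [0.5, -21.8, 4.5]
width: 0.0332
```

```bash
python3 -c "
from h import *
rep(O+[0,0,.064])"
```

```text
t 7.0 p [ 0.5066 -0.0409  0.064 ] leg xy 1.0 5.8 w 33.2
F leg x,y,z 3.0 -21.6 4.5 M [-3.83 -0.56  0.59]
mm [-5.8 -1.   0. ] deg [ 0.06  0.71 -0.14]
```

Request:
move_arm:
  increments:
    - {"x": 0.5,"y": 0,"z": 0,"ax": 0,"ay": 0,"az": 0,"gripper": 20}

```text
time_s: 7.1
tool_pos: [0.5067, -0.0407, 0.064]
tool_rot: [0.005, 0.747, 0.664, -0.004]
contact_force: [0.7, -23.0, 4.8]
width: 0.0333
```

```bash
python3 -c "
from h import *
import cv2
rep(O+[0,0,.064])
P,D=optics.snapshot('wrist'); cv2.imwrite('pics/w8.png',P)
a=cv2.imread('pics/w6.png')[0:80,220:420];b=cv2.imread('pics/w7.png')[0:80,220:420]
cv2.imwrite('pics/cmp.png',cv2.resize(np.vstack([a,b,P[0:80,220:420]]),None,fx=2.4,fy=2.4))
"
```

```text
t 7.1 p [ 0.5067 -0.0407  0.064 ] leg xy 1.0 5.9 w 33.3
F leg x,y,z 3.3 -22.7 4.8 M [-3.8  -0.64  0.64]
mm [-5.9 -1.   0.1] deg [ 0.06  0.74 -0.15]
```

View pics/cmp.png

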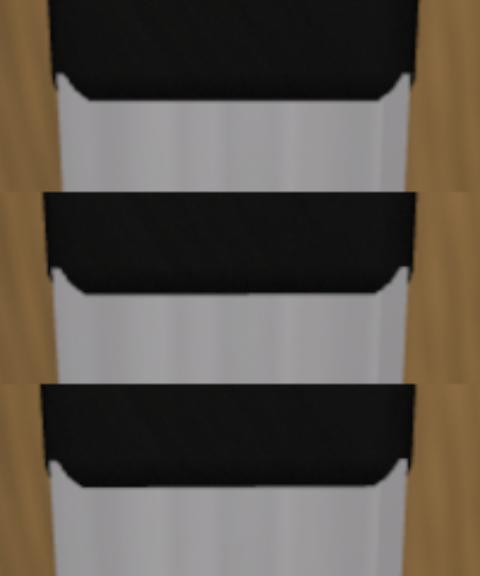

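Request:
move_arm:
  increments:
    - {"x": 0.4,"y": 0,"z": 0,"ax": 0,"ay": 0,"az": 0,"gripper": 20}

```text
time_s: 7.25
tool_pos: [0.5067, -0.0405, 0.064]
tool_rot: [0.005, 0.747, 0.664, -0.005]
contact_force: [0.7, -23.7, 4.2]
width: 0.0334
```

Request:
move_arm:
  increments:
    - {"x": 0.2,"y": 0,"z": 0,"ax": 0,"ay": 0,"az": 0,"gripper": 20}

```text
time_s: 7.35
tool_pos: [0.5067, -0.0404, 0.064]
tool_rot: [0.005, 0.747, 0.664, -0.005]
contact_force: [0.5, -23.6, 4.6]
width: 0.0332
```

```bash
python3 -c "
from h import *
rep(O+[0,0,.064])"
```

```text
t 7.35 p [ 0.5067 -0.0404  0.064 ] leg xy 1.0 6.2 w 33.2
F leg x,y,z 3.2 -23.4 4.6 M [-3.91 -0.58  0.64]
mm [-6.2 -1.   0. ] deg [ 0.05  0.76 -0.16]
```

Request:
move_arm:
  increments:
    - {"x": 0.3,"y": 0,"z": 0,"ax": 0,"ay": 0,"az": 0,"gripper": 20}

```text
time_s: 7.45
tool_pos: [0.5067, -0.0403, 0.064]
tool_rot: [0.005, 0.747, 0.664, -0.005]
contact_force: [0.8, -24.0, 4.7]
width: 0.0334
```

Request:
move_arm:
  increments:
    - {"x": 0.3,"y": 0,"z": 0,"ax": 0,"ay": 0,"az": 0,"gripper": 20}

```text
time_s: 7.55
tool_pos: [0.5067, -0.0403, 0.064]
tool_rot: [0.005, 0.747, 0.664, -0.005]
contact_force: [0.7, -24.3, 4.2]
width: 0.033
```

```bash
python3 -c "
from h import *
rep(O+[0,0,.064])"
```

```text
t 7.55 p [ 0.5067 -0.0403  0.064 ] leg xy 1.0 6.4 w 33.0
F leg x,y,z 3.5 -24.1 4.2 M [-4.28 -0.47  0.65]
mm [-6.4 -1.   0.1] deg [ 0.05  0.79 -0.17]
```

Request:
move_arm:
  increments:
    - {"x": 0.3,"y": 0,"z": 0,"ax": 0,"ay": 0,"az": 0,"gripper": 20}

```text
time_s: 7.65
tool_pos: [0.5067, -0.0402, 0.064]
tool_rot: [0.005, 0.747, 0.664, -0.005]
contact_force: [0.8, -24.4, 5.2]
width: 0.0329
```

Request:
move_arm:
  increments:
    - {"x": 0.3,"y": 0,"z": 0,"ax": 0,"ay": 0,"az": 0,"gripper": 20}

```text
time_s: 7.75
tool_pos: [0.5067, -0.0401, 0.064]
tool_rot: [0.005, 0.748, 0.664, -0.005]
contact_force: [0.6, -23.6, 4.1]
width: 0.0334
```

```bash
python3 -c "
from h import *
rep(O+[0,0,.064])
import cv2
P,D=optics.snapshot('wrist'); cv2.imwrite('pics/w9.png',P)
a=cv2.imread('pics/w8.png')[0:80,220:420]
cv2.imwrite('pics/cmp.png',cv2.resize(np.vstack([a,P[0:80,220:420]]),None,fx=3.4,fy=3.4))
P,D=optics.snapshot('scene'); cv2.imwrite('pics/s9.png',cv2.resize(P[150:300,180:420],None,fx=3.3,fy=3.3,interpolation=cv2.INTER_CUBIC))
"
```

```text
t 7.75 p [ 0.5067 -0.0401  0.064 ] leg xy 1.0 6.5 w 33.4
F leg x,y,z 3.3 -23.3 4.1 M [-4.12 -0.52  0.69]
mm [-6.5 -0.9  0. ] deg [ 0.04  0.82 -0.18]
```

View pics/cmp.png

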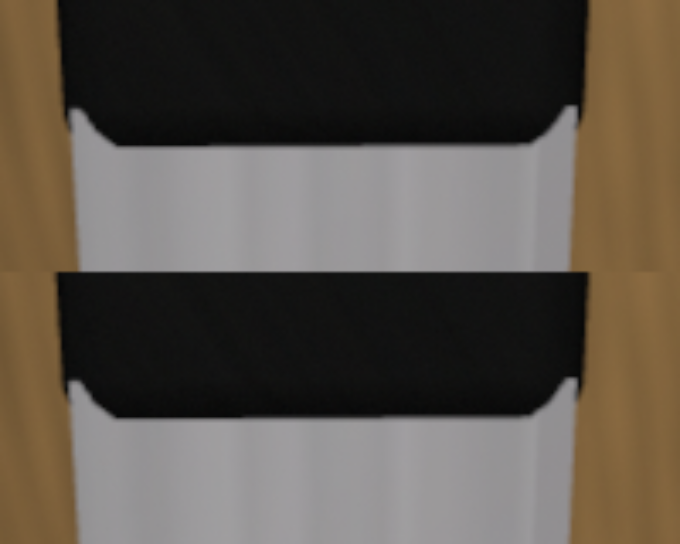

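View pics/s9.png

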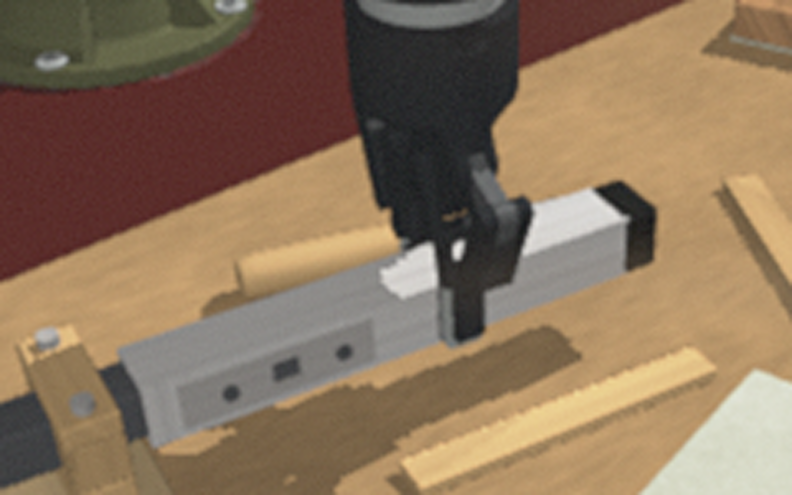

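The tube is following the gripper with no slip. The force has levelled at about 24 N and progress is slow, so I'll continue.

Request:
move_arm:
  increments:
    - {"x": 0.3,"y": 0,"z": 0,"ax": 0,"ay": 0,"az": 0,"gripper": 20}
    - {"x": 0.2,"y": 0,"z": 0,"ax": 0,"ay": 0,"az": 0,"gripper": 20}

```text
time_s: 8.05
tool_pos: [0.5079, -0.0296, 0.064]
tool_rot: [0.001, 0.746, 0.666, 0.0]
contact_force: [6.0, -1.6, -0.4]
width: 0.033
```

Request:
move_arm:
  increments:
    - {"x": 0.3,"y": 0,"z": 0,"ax": 0,"ay": 0,"az": 0,"gripper": 20}

```text
time_s: 8.15
tool_pos: [0.508, -0.0291, 0.064]
tool_rot: [0.001, 0.746, 0.666, 0.0]
contact_force: [4.0, -3.1, 0.5]
width: 0.0331
```

```bash
python3 -c "
from h import *
rep(O+[0,0,.064])"
```

```text
t 8.15 p [ 0.508  -0.0291  0.064 ] leg xy 1.0 17.6 w 33.1
F leg x,y,z 4.4 -2.6 0.5 M [-1.14 -0.87 -0.04]
mm [-17.6  -1.    0. ] deg [0.13 0.1  0.08]
```

The button went under the wall: the force dropped to about 3 N and the tube is out about 17 mm. Sliding on.

Request:
move_arm:
  increments:
    - {"x": 2,"y": 0,"z": 0,"ax": 0,"ay": 0,"az": 0,"gripper": 20}
    - {"x": 3,"y": 0,"z": 0,"ax": 0,"ay": 0,"az": 0,"gripper": 20}
    - {"x": 3,"y": 0,"z": 0,"ax": 0,"ay": 0,"az": 0,"gripper": 20}
    - {"x": 3,"y": 0,"z": 0,"ax": 0,"ay": 0,"az": 0,"gripper": 20}
    - {"x": 3,"y": 0,"z": 0,"ax": 0,"ay": 0,"az": 0,"gripper": 20}
    - {"x": 3,"y": 0,"z": 0,"ax": 0,"ay": 0,"az": 0,"gripper": 20}
    - {"x": 3,"y": 0,"z": 0,"ax": 0,"ay": 0,"az": 0,"gripper": 20}
    - {"x": 3,"y": 0,"z": 0,"ax": 0,"ay": 0,"az": 0,"gripper": 20}
    - {"x": 3,"y": 0,"z": 0,"ax": 0,"ay": 0,"az": 0,"gripper": 20}
    - {"x": 2,"y": 0,"z": 0,"ax": 0,"ay": 0,"az": 0,"gripper": 20}

```text
time_s: 9.15
tool_pos: [0.5109, -0.0031, 0.0639]
tool_rot: [0.002, 0.746, 0.666, -0.001]
contact_force: [3.0, -8.0, 2.9]
width: 0.0335
```

```bash
python3 -c "
from h import *
import cv2
rep(O+[0,0,.064])
P,D=optics.snapshot('scene'); cv2.imwrite('pics/s10f.png',P); cv2.imwrite('pics/s10.png',cv2.resize(P[150:300,180:420],None,fx=3.3,fy=3.3,interpolation=cv2.INTER_CUBIC))
"
```

```text
t 9.15 p [ 0.5109 -0.0031  0.0639] leg xy 0.8 43.8 w 33.5
F leg x,y,z 3.9 -7.6 2.9 M [-1.77 -0.81  0.04]
mm [-43.8  -0.9   0.1] deg [0.09 0.25 0.03]
```

View pics/s10.png

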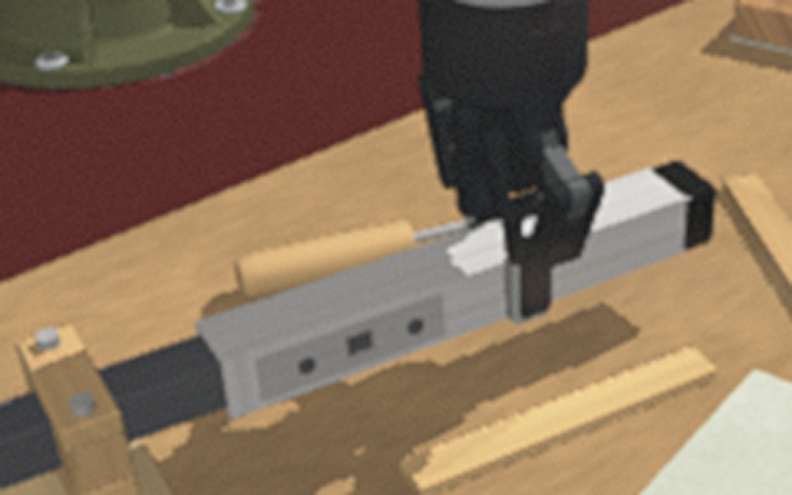

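The tube is out about 43 mm and no button shows. The plate hole, at crop (360,343), is moving towards the button's place.

Request:
move_arm:
  increments:
    - {"x": 2,"y": 0,"z": 0,"ax": 0,"ay": 0,"az": 0,"gripper": 20}
    - {"x": 2,"y": 0,"z": 0,"ax": 0,"ay": 0,"az": 0,"gripper": 20}
    - {"x": 2,"y": 0,"z": 0,"ax": 0,"ay": 0,"az": 0,"gripper": 20}
    - {"x": 2,"y": 0,"z": 0,"ax": 0,"ay": 0,"az": 0,"gripper": 20}
    - {"x": 2,"y": 0,"z": 0,"ax": 0,"ay": 0,"az": 0,"gripper": 20}
    - {"x": 2,"y": 0,"z": 0,"ax": 0,"ay": 0,"az": 0,"gripper": 20}
    - {"x": 2,"y": 0,"z": 0,"ax": 0,"ay": 0,"az": 0,"gripper": 20}
    - {"x": 2,"y": 0,"z": 0,"ax": 0,"ay": 0,"az": 0,"gripper": 20}
    - {"x": 2,"y": 0,"z": 0,"ax": 0,"ay": 0,"az": 0,"gripper": 20}
    - {"x": 2,"y": 0,"z": 0,"ax": 0,"ay": 0,"az": 0,"gripper": 20}

```text
time_s: 10.2
tool_pos: [0.5131, 0.0166, 0.064]
tool_rot: [0.002, 0.746, 0.666, -0.001]
contact_force: [2.6, -6.4, 3.0]
width: 0.0337
```

Request:
move_arm:
  increments:
    - {"x": 2,"y": 0,"z": 0,"ax": 0,"ay": 0,"az": 0,"gripper": 20}
    - {"x": 2,"y": 0,"z": 0,"ax": 0,"ay": 0,"az": 0,"gripper": 20}
    - {"x": 1,"y": 0,"z": 0,"ax": 0,"ay": 0,"az": 0,"gripper": 20}
    - {"x": 1,"y": 0,"z": 0,"ax": 0,"ay": 0,"az": 0,"gripper": 20}

```text
time_s: 10.6
tool_pos: [0.5138, 0.0226, 0.064]
tool_rot: [0.002, 0.746, 0.666, -0.001]
contact_force: [3.6, -7.1, 3.2]
width: 0.0335
```

```bash
python3 -c "
from h import *
import cv2
rep(O+[0,0,.064])
P,D=optics.snapshot('scene'); cv2.imwrite('pics/s11f.png',P); cv2.imwrite('pics/s11.png',cv2.resize(P[150:300,180:420],None,fx=3.3,fy=3.3,interpolation=cv2.INTER_CUBIC))
"
```

```text
t 10.6 p [0.5138 0.0226 0.064 ] leg xy 0.8 69.7 w 33.5
F leg x,y,z 4.4 -6.6 3.2 M [-1.52 -0.79  0.11]
mm [-69.7  -0.8   0.3] deg [0.08 0.26 0.03]
```

View pics/s11.png

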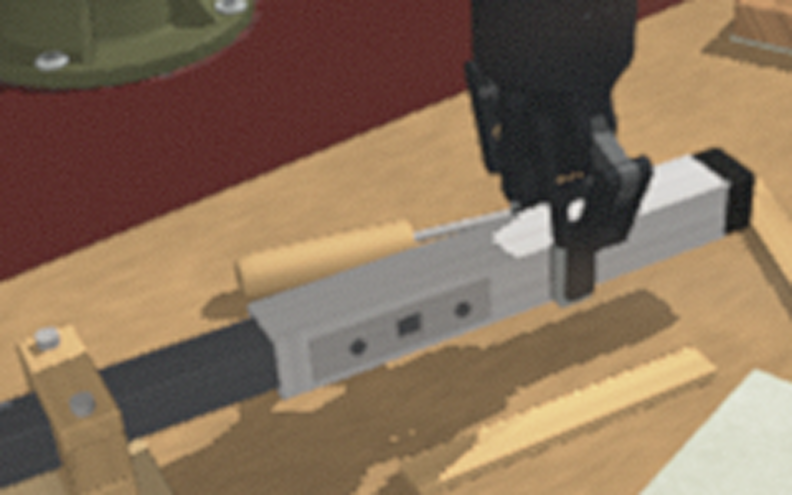

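Request:
move_arm:
  increments:
    - {"x": 1.5,"y": 0,"z": 0,"ax": 0,"ay": 0,"az": 0,"gripper": 20}
    - {"x": 1.5,"y": 0,"z": 0,"ax": 0,"ay": 0,"az": 0,"gripper": 20}
    - {"x": 1.5,"y": 0,"z": 0,"ax": 0,"ay": 0,"az": 0,"gripper": 20}
    - {"x": 1.5,"y": 0,"z": 0,"ax": 0,"ay": 0,"az": 0,"gripper": 20}
    - {"x": 1.5,"y": 0,"z": 0,"ax": 0,"ay": 0,"az": 0,"gripper": 20}
    - {"x": 1.5,"y": 0,"z": 0,"ax": 0,"ay": 0,"az": 0,"gripper": 20}
    - {"x": 1.5,"y": 0,"z": 0,"ax": 0,"ay": 0,"az": 0,"gripper": 20}
    - {"x": 1.5,"y": 0,"z": 0,"ax": 0,"ay": 0,"az": 0,"gripper": 20}

```text
time_s: 11.45
tool_pos: [0.5151, 0.0345, 0.064]
tool_rot: [0.002, 0.746, 0.666, -0.001]
contact_force: [3.3, -6.8, 4.7]
width: 0.0334
```

Request:
move_arm:
  increments:
    - {"x": 1,"y": 0,"z": 0,"ax": 0,"ay": 0,"az": 0,"gripper": 20}
    - {"x": 1,"y": 0,"z": 0,"ax": 0,"ay": 0,"az": 0,"gripper": 20}

```text
time_s: 11.65
tool_pos: [0.5155, 0.0375, 0.064]
tool_rot: [0.002, 0.746, 0.666, -0.001]
contact_force: [4.1, -1.6, 1.9]
width: 0.0336
```

Request:
move_arm:
  increments:
    - {"x": 1,"y": 0,"z": 0,"ax": 0,"ay": 0,"az": 0,"gripper": 20}
    - {"x": 1,"y": 0,"z": 0,"ax": 0,"ay": 0,"az": 0,"gripper": 20}

```text
time_s: 11.85
tool_pos: [0.5158, 0.0407, 0.0639]
tool_rot: [0.001, 0.746, 0.666, -0.0]
contact_force: [4.4, -3.1, 1.3]
width: 0.0335
```

```bash
cat > look.py <<'E'
from h import *
import cv2,sys
rep(O+[0,0,.064])
P,D=optics.snapshot('scene'); cv2.imwrite(sys.argv[1],cv2.resize(P[190:290,240:400],None,fx=5,fy=5,interpolation=cv2.INTER_CUBIC))
E
python3 look.py pics/s12.png
```

```text
t 11.85 p [0.5158 0.0407 0.0639] leg xy 0.7 87.8 w 33.5
F leg x,y,z 4.8 -2.6 1.3 M [-1.16 -0.91 -0.1 ]
mm [-87.8  -0.8   0.1] deg [0.11 0.1  0.08]
```

View pics/s12.png

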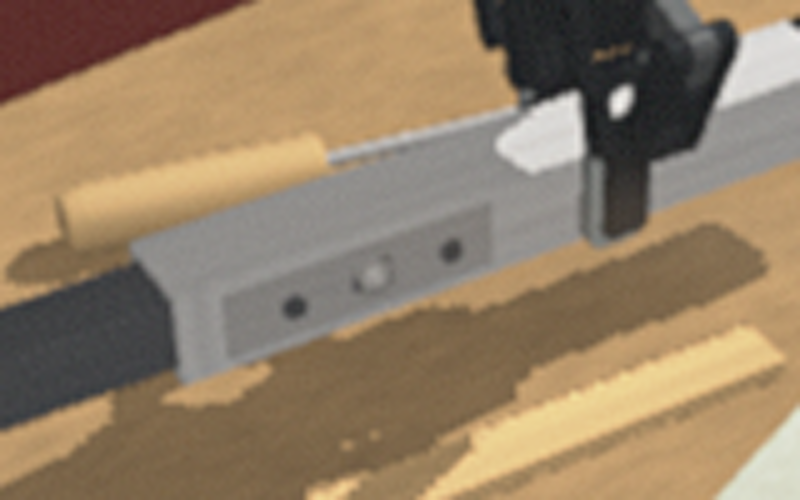

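The button is showing in the plate's hole at crop (373,276). I'll creep on to seat it fully.

Request:
move_arm:
  increments:
    - {"x": 0.5,"y": 0,"z": 0,"ax": 0,"ay": 0,"az": 0,"gripper": 20}
    - {"x": 0,"y": 0,"z": 0,"ax": 0,"ay": 0,"az": 0,"gripper": 20}

```text
time_s: 12.1
tool_pos: [0.5158, 0.0411, 0.064]
tool_rot: [0.001, 0.746, 0.666, -0.0]
contact_force: [4.7, -2.7, 1.0]
width: 0.0336
```

Request:
move_arm:
  increments:
    - {"x": 0.5,"y": 0,"z": 0,"ax": 0,"ay": 0,"az": 0,"gripper": 20}
    - {"x": 0,"y": 0,"z": 0,"ax": 0,"ay": 0,"az": 0,"gripper": 20}

```text
time_s: 12.3
tool_pos: [0.5159, 0.0415, 0.064]
tool_rot: [0.001, 0.746, 0.666, -0.0]
contact_force: [5.1, -3.2, 2.4]
width: 0.0333
```

```bash
python3 look.py pics/s13.png
```

```text
t 12.3 p [0.5159 0.0415 0.064 ] leg xy 0.7 88.7 w 33.3
F leg x,y,z 5.4 -2.6 2.4 M [-1.12 -0.93 -0.1 ]
mm [-88.7  -0.9   0.1] deg [0.1  0.11 0.08]
```

View pics/s13.png

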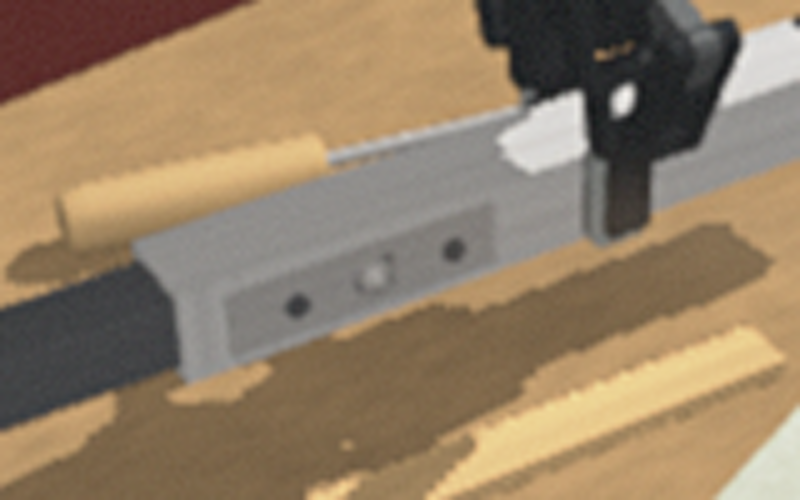

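Request:
move_arm:
  increments:
    - {"x": 0.5,"y": 0,"z": 0,"ax": 0,"ay": 0,"az": 0,"gripper": 20}
    - {"x": 0,"y": 0,"z": 0,"ax": 0,"ay": 0,"az": 0,"gripper": 20}

```text
time_s: 12.55
tool_pos: [0.516, 0.042, 0.064]
tool_rot: [0.001, 0.746, 0.666, -0.0]
contact_force: [4.9, -3.1, 1.6]
width: 0.0333
```

Request:
move_arm:
  increments:
    - {"x": 0.5,"y": 0,"z": 0,"ax": 0,"ay": 0,"az": 0,"gripper": 20}
    - {"x": 0,"y": 0,"z": 0,"ax": 0,"ay": 0,"az": 0,"gripper": 20}

```text
time_s: 12.75
tool_pos: [0.516, 0.0425, 0.064]
tool_rot: [0.001, 0.746, 0.666, -0.0]
contact_force: [4.4, -2.6, 2.1]
width: 0.0335
```

```bash
python3 look.py pics/s14.png
```

```text
t 12.75 p [0.516  0.0425 0.064 ] leg xy 0.7 89.7 w 33.5
F leg x,y,z 4.7 -2.1 2.1 M [-1.06 -0.91 -0.14]
mm [-89.7  -0.8   0.1] deg [0.1  0.11 0.08]
```

View pics/s14.png

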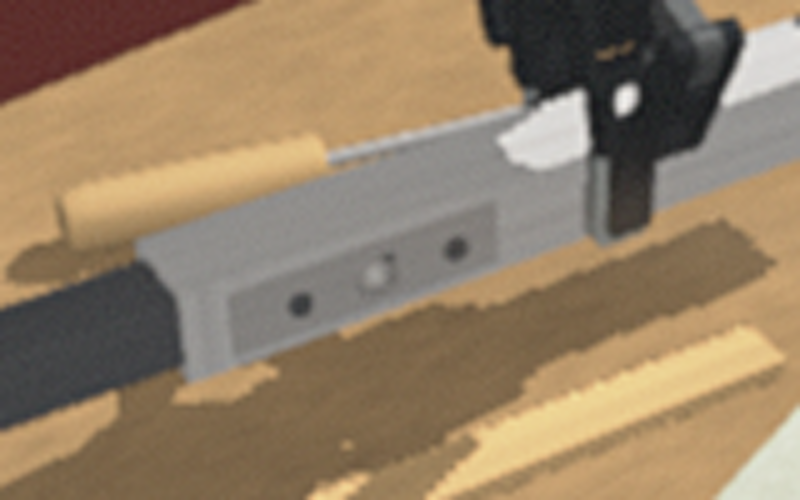

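Request:
move_arm:
  increments:
    - {"x": 0.5,"y": 0,"z": 0,"ax": 0,"ay": 0,"az": 0,"gripper": 20}
    - {"x": 0,"y": 0,"z": 0,"ax": 0,"ay": 0,"az": 0,"gripper": 20}

```text
time_s: 13.0
tool_pos: [0.5161, 0.043, 0.064]
tool_rot: [0.001, 0.746, 0.666, -0.0]
contact_force: [5.6, -3.1, 2.0]
width: 0.0333
```

Request:
move_arm:
  increments:
    - {"x": 0.5,"y": 0,"z": 0,"ax": 0,"ay": 0,"az": 0,"gripper": 20}
    - {"x": 0,"y": 0,"z": 0,"ax": 0,"ay": 0,"az": 0,"gripper": 20}

```text
time_s: 13.2
tool_pos: [0.5161, 0.0431, 0.064]
tool_rot: [0.001, 0.746, 0.666, -0.0]
contact_force: [4.5, -4.4, 1.7]
width: 0.0331
```

Request:
move_arm:
  increments:
    - {"x": 0.5,"y": 0,"z": 0,"ax": 0,"ay": 0,"az": 0,"gripper": 20}
    - {"x": 0,"y": 0,"z": 0,"ax": 0,"ay": 0,"az": 0,"gripper": 20}

```text
time_s: 13.4
tool_pos: [0.5161, 0.0431, 0.064]
tool_rot: [0.002, 0.746, 0.666, -0.001]
contact_force: [3.6, -5.3, 3.3]
width: 0.0336
```

```bash
python3 look.py pics/s15.png
```

```text
t 13.4 p [0.5161 0.0431 0.064 ] leg xy 0.7 90.3 w 33.6
F leg x,y,z 4.2 -4.9 3.3 M [-1.42 -0.83 -0.01]
mm [-90.3  -0.8   0.2] deg [0.09 0.18 0.06]
```

View pics/s15.png

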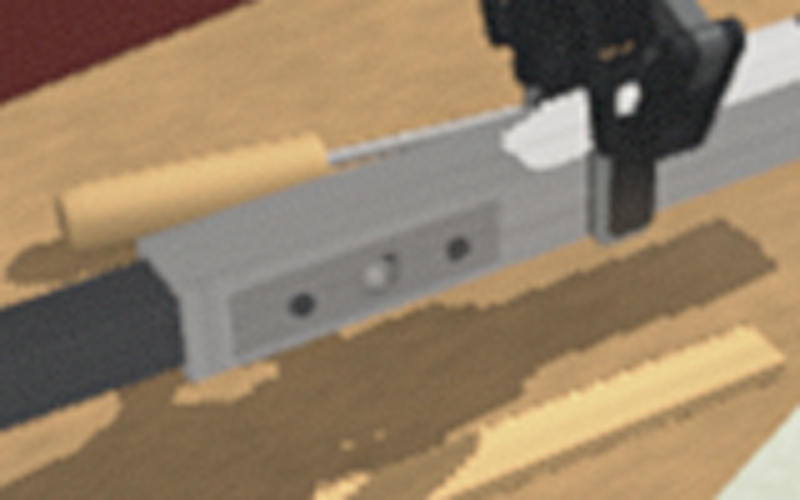

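The tube has stopped at about 90 mm and the force is starting to rise, so the button is locked. I'll relax the pull, open and lift.

Request:
move_arm:
  increments:
    - {"x": -1,"y": 0.5,"z": 0,"ax": 0,"ay": 0,"az": 0,"gripper": 20}
    - {"x": 0,"y": 0,"z": 0,"ax": 0,"ay": 0,"az": 0,"gripper": 45}
    - {"x": 0,"y": 0,"z": 0,"ax": 0,"ay": 0,"az": 0,"gripper": 75}
    - {"x": 0,"y": 0,"z": 0,"ax": 0,"ay": 0,"az": 0,"gripper": 75}
    - {"x": 0,"y": 0,"z": 0,"ax": 0,"ay": 0,"az": 0,"gripper": 75}
    - {"x": 0,"y": 0,"z": -10,"ax": 0,"ay": 0,"az": 0,"gripper": 75}
    - {"x": 0,"y": 0,"z": -25,"ax": 0,"ay": 0,"az": 0,"gripper": 75}
    - {"x": 0,"y": 0,"z": -40,"ax": 0,"ay": 0,"az": 0,"gripper": 75}
    - {"x": 0,"y": 0,"z": -40,"ax": 0,"ay": 0,"az": 0,"gripper": 75}
    - {"x": 0,"y": 0,"z": -20,"ax": 0,"ay": 0,"az": 0,"gripper": 75}

```text
time_s: 14.45
tool_pos: [0.5171, 0.0452, 0.2029]
tool_rot: [0.002, 0.746, 0.666, 0.002]
contact_force: [0.8, 0.8, 0.5]
width: 0.0749
```

Request:
move_arm:
  increments:
    - {"x": 0,"y": 0,"z": 0,"ax": 0,"ay": 0,"az": 0,"gripper": 75}
    - {"x": 0,"y": 0,"z": 0,"ax": 0,"ay": 0,"az": 0,"gripper": 75}
    - {"x": 0,"y": 0,"z": 0,"ax": 0,"ay": 0,"az": 0,"gripper": 75}

```text
time_s: 14.75
tool_pos: [0.5148, 0.0443, 0.1975]
tool_rot: [-0.001, 0.746, 0.666, -0.001]
contact_force: [0.6, -0.5, -0.5]
width: 0.0748
```

```bash
python3 look.py pics/s16.png; python3 - <<'E'
from h import *
import cv2
p,R=rep()
P,D=optics.snapshot("wrist");cv2.imwrite("pics/w16.png",P);np.savez("pics/w16.npz",p=p,R=R)
P,D=optics.snapshot("scene");cv2.imwrite("pics/sf16.png",P)
E
```

```text
t 14.75 p [0.5148 0.0443 0.1975] leg xy -0.7 91.4 w 74.8
F leg x,y,z 0.6 -0.4 -0.5 M [-0.05 -0.01 -0.02]
mm [-91.3   0.7 133.6] deg [-0.12  0.02  0.12]
t 14.8 p [0.5148 0.0443 0.1973] leg xy -0.7 91.3 w 74.8
F leg x,y,z -0.0 -0.3 -0.4 M [ 0.01 -0.03  0.  ]
```

View pics/s16.png

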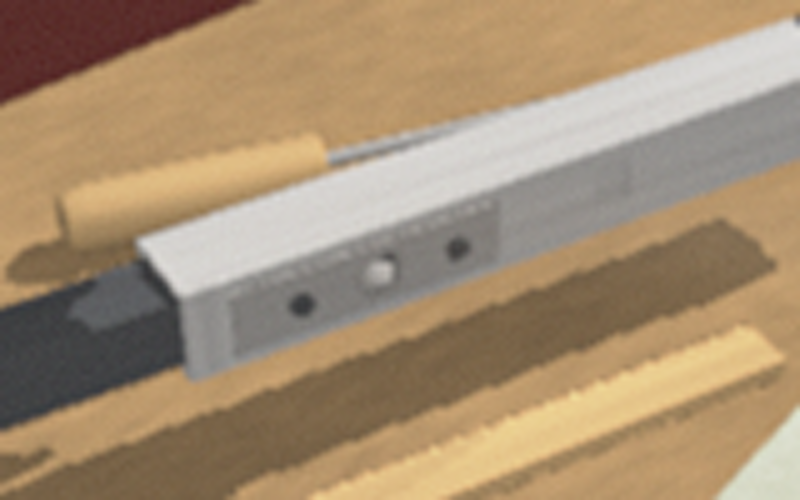

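View pics/w16.png

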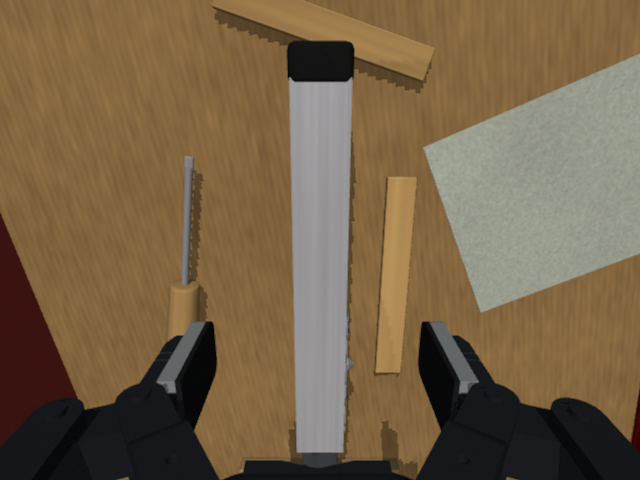

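View pics/sf16.png

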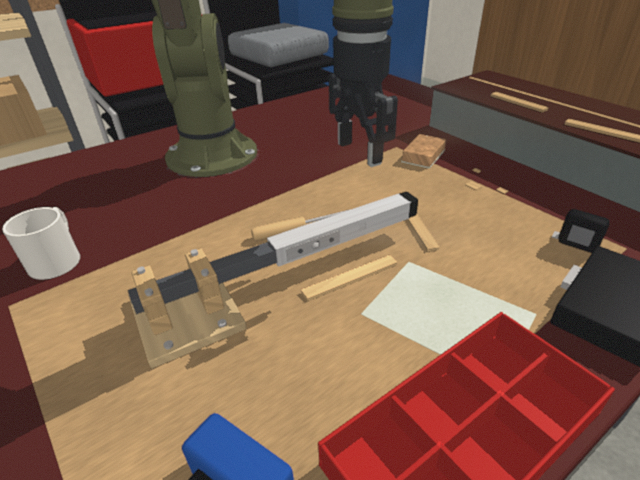

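```bash
python3 - <<'E'
from h import *
import cv2
P=cv2.imread("pics/w16.png");z=np.load("pics/w16.npz");p,R=z["p"],z["R"]
print("tip pred out",wproj(O+.024*ex+[0,0,.058],p,R),"flush plate",wproj(O+.0185*ex+[0,0,.058],p,R),"mouth",wproj(O-.065*e+[0,0,.075],p,R))
cv2.imwrite("pics/w16c.png",cv2.resize(P[310:390,300:400],None,fx=6,fy=6,interpolation=cv2.INTER_CUBIC))
E
```

```text
tip pred out (np.float64(353.5292702185881), np.float64(362.15386068517824)) flush plate (np.float64(345.88322306803815), np.float64(362.12217969878577)) mouth (np.float64(319.8000392689469), np.float64(452.05560572821753))
```

View pics/w16c.png

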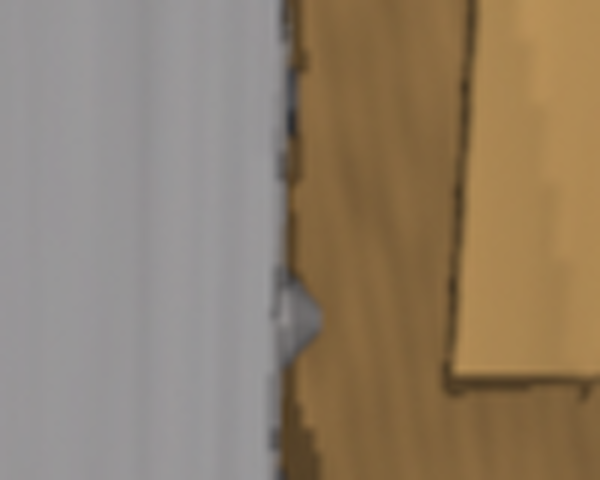

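The tip is at pixel (353.5,363.5). The calculated position for a button fully out is (353.5,362), against u=345.9 if it were flush. So the button stands fully out through the plate, with the tube out about 90 mm and the arm clear.

```bash
python3 -c "
from workcell import manip
print(manip.finish_job())"
```

```text
the job is handed in; nothing more can be done
None
```

The leg is set long: the tube is drawn out about 90 mm and the spring button stands out through the latch plate's hole. The job was handed in at about 15 s; no verdict is reported.

**What I did:** I pinched the tube over the button until it was flush and wedged the button under the wall with a slow pull. I then slid the tube out at 30 mm/s at most, slowing to about 5 mm/s near the hole, until it stopped in the latch plate. Then I eased the pull, let go and lifted clear.

**Last checks:**
- **Button:** in the wrist picture its tip is within about 1.5 pixels of where a fully out button should show, about 8 pixels beyond flush.
- **Lock:** near the hole the sliding force fell from about 7 N to 3 N. The tube then stopped and the force began to rise, to about 5 N.
- **Other things:** those visible in the last pictures look unmoved, by eye only, and contact force on the arm read about zero after letting go.

**Could not check:**
- **Wrench limit:** wedging the button in took up to about 24 N at the wrist. That includes tube and pad friction, so the button–tube force should have been below 25 N, but I had no direct reading of it.
- **Speed at release:** the tube jumped about 11 mm when the button went under. It was still far from the plate's hole.

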